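# Sort stripped pump parts into the colour-coded trays

## Robot

A 7-joint arm with a two-finger parallel gripper is mounted at the origin on the work surface. World frame = base frame: x ahead of the robot, y to its left, z up, the work surface at z = 0. Lengths are in m, angles in rad, forces in N, time in s.
With the tool pointing down it reaches from about 0.4 to 0.85 m from the base axis. Payload 4.5 kg.
Tool frame: the origin (TCP) lies midway between the tips of the shut fingers; the grasp point (between the pads) lies hold_point_z behind it (hold_point_z is the distance from the TCP to the grasp point, in m); z points along the fingers, x is the direction in which the jaws open and shut, and the axes are right-handed (so a half turn about z gives the same grasp; the last joint's range is limited). The gripper opens to 88 mm and grips with 3 to 60 N. Pads are 18 mm wide; open, the fingers measure 123 mm over their backs; the gripper's body (75 mm by 187 mm) begins 45 mm behind the grasp point.
Start: joints at [-1.184, 0.689, -0.195, 1.565, 0.157, 0.902, -0.215], TCP at [0.216, 0.587, 0.219] pointing down, gripper open.
Joint ranges: [-3.01, 3.01], [-0.46, 2.08], [-1.47, 1.51], [0.13, 2.56], [-1, 4.14], [0.04, 2.09], [-2.66, 2.66]. Speed limits (rad/s): [2.57, 2.57, 3.14, 3.14, 3.14, 3.14, 3.14].

## Interface

Orientations are given as a unit quaternion [w, x, y, z].
In Python, from plant import get_obs, read_camera, finish_job, hold_point_z gives the robot as it stands.
- The arm moves only by the tool jog_arm, never from a script. Its argument "plan" is one flat list of numbers, 6 for each row, row after row: the shift along the tool's x, y, z in mm, then the turn, a rotation vector about the tool's x, y, z in units of 5 degrees (1.0 is 5 degrees). In form: [tx, ty, tz, ax, ay, az, tx, ty, tz, ax, ay, az, ...]. A call has 1 to 10 rows; each row is the pose to reach, as a shift and turn from the pose measured when the call began, along the tool's axes at that moment; what a row does not reach only later rows make up. A row lasts 1/10 s, in which the tool goes at most 50 mm and 8.59 degrees, less where a joint would pass 70% of its speed; a pose out of reach is approached as far as the arm can. A call with a gripper value outside its range is refused whole. "jaw" is the opening in per cent of the stroke, from 0 (shut) to 100 (fully open), set as the call begins (left out, the last holds). The fingers move at their own pace and stop on an object; "force" is the grip in N (left out, the last holds). Time passes only in rows, so rows that repeat a pose let the fingers close. It gives the time, the measured TCP pose, the force and the opening at its end, in the units of the state.
- get_obs(): the state, without advancing time (a new reading comes with each control period).
- read_camera(name): name is "scene" or "side" or "wrist"; returns a dict with "color" (384x512x3 uint8, red, green, blue), "mtx" (3x3 intrinsics, pixels), "rvec" (rotation vector, rad) and "tvec" (3), from world to camera coordinates, as OpenCV has them. Camera axes: x right, y down, z forward; pixel columns grow to the right and rows downward; lengths in m; the calibration is good to about 2 mm. A picture is of the moment at which its call begins. There is no depth.
- finish_job(): hands the job in, once; it reports no verdict.
The state is a dict: "clock": time; "joint_pos": joint angles; "qvel": joint speeds; "tau": joint torques, N m; "ee_pos": TCP position; "ee_rot": TCP orientation; "ft_force": force on the tool from outside, world axes, zero at the start; "ft_torque": the same for the moment, N m; "opening": finger opening in m.
Only numpy, scipy, OpenCV 4.12 (cv2) and the standard library are available. Lean on these libraries where they do the work, as an engineer would, in place of code of your own. Each camera call takes 0.05 s, during which the arm holds its last target. There are 200 camera calls.

## Task

Sort the parts of the stripped pump: the two black flanges go in the blue tray, the two grey sleeves in the red tray and the brass gland nut in the yellow tray, one part to a bay. Set each one down gently, without dropping it, so that it stands upright and flat on the floor of its bay as it now stands on the bench, and leave the tin and the spanner where they are.

Things in the scene. Friction and masses are not known exactly. Their poses are not given: they have to be found in the camera images.
- flange_a_mid (a point): Centre (half-way up, 26 mm above its underside) of one black plastic pipe flange standing hub up: disc 60 mm diameter and 12 mm thick, with a round hub 32 mm diameter rising from it to 52 mm overall height; white bore on top. Axis is z. About 0.14 kg. Grip it by the hub from above.
- flange_b_mid (a point): Centre (half-way up, 26 mm above its underside) of the other, identical black plastic pipe flange standing hub up: disc 60 mm diameter and 12 mm thick, with a round hub 32 mm diameter rising from it to 52 mm overall height; white bore on top. Axis is z. About 0.14 kg. Grip it by the hub from above.
- sleeve_a_mid (a point): Centre (half-way up, 26 mm above its underside) of one light grey plastic sleeve standing upright: cylinder 40 mm diameter (41 mm over two thin dark bands), 52 mm high, dark bore on top. Axis is z. About 0.10 kg.
- sleeve_b_mid (a point): Centre (half-way up, 26 mm above its underside) of the other, identical light grey plastic sleeve standing upright: cylinder 40 mm diameter (41 mm over two thin dark bands), 52 mm high, dark bore on top. Axis is z. About 0.10 kg.
- gland_mid (a point): Centre (half-way up, 26 mm above its underside) of the brass gland nut standing stem up: hexagonal base 36 mm across flats and 18 mm high, then a round threaded stem 24 to 25 mm diameter up to 52 mm overall height. Axis is z. About 0.25 kg. Grip it by the stem.
- blue_tray: Shallow blue plastic tray fixed to the bench, split by one 4 mm divider into two square bays, each 92 x 92 mm inside, centred 48 mm either side of the tray's origin along its own y axis; 100 x 196 mm outside. Floor 4 mm thick, outer walls and any divider 4 mm thick and 16 mm high above the bench. Origin: centre of its underside, z up; it may be turned by some degrees.
- red_tray: Shallow red plastic tray fixed to the bench, split by one 4 mm divider into two square bays, each 92 x 92 mm inside, centred 48 mm either side of the tray's origin along its own y axis; 100 x 196 mm outside. Floor 4 mm thick, outer walls and any divider 4 mm thick and 16 mm high above the bench. Origin: centre of its underside, z up; it may be turned by some degrees.
- yellow_tray: Shallow yellow plastic tray fixed to the bench, one square bay 92 x 92 mm inside, centred on the origin; 100 x 100 mm outside. Floor 4 mm thick, outer walls and any divider 4 mm thick and 16 mm high above the bench. Origin: centre of its underside, z up; it may be turned by some degrees.
- tin_mid (a point): Centre of a bystander: metal tin with a red label, 66 mm diameter, 90 mm high, standing at the left of the work (45 mm above the bench). Leave it alone.
- spanner_grip (a point): Handle of a bystander: steel spanner 180 mm long lying flat across the bench beyond the trays, under 20 mm high. Leave it alone.
Not all that is in view belongs to the job. Leave any orange or turquoise look-alike of the part that bears flange_b_mid alone.

How it is judged:
At the end, for the whole second after the job is handed in: Flanges in the blue tray, sleeves in the red, gland nut in the yellow, each alone in a bay: centre inside the bay, standing on its floor (centre 24 to 35 mm above the tray's underside), upright within 0.15 rad, at rest and released (x of flange_a_mid in the frame of blue_tray between -0.045 and 0.045 m and z of flange_a_mid in the frame of blue_tray between 0.024 and 0.035 m and angle between each of flange_a_mid, flange_b_mid, sleeve_a_mid, sleeve_b_mid, gland_mid's own z axis and vertical below 0.15 rad and linear speed of each of flange_a, flange_b, sleeve_a, sleeve_b, gland below 0.02 m/s and angular speed of each of flange_a, flange_b, sleeve_a, sleeve_b, gland below 0.2 rad/s and x of flange_b_mid in the frame of blue_tray between -0.045 and 0.045 m and z of flange_b_mid in the frame of blue_tray between 0.024 and 0.035 m and x of sleeve_a_mid in the frame of red_tray between -0.045 and 0.045 m and z of sleeve_a_mid in the frame of red_tray between 0.024 and 0.035 m and x of sleeve_b_mid in the frame of red_tray between -0.045 and 0.045 m and z of sleeve_b_mid in the frame of red_tray between 0.024 and 0.035 m and x of gland_mid in the frame of yellow_tray between -0.045 and 0.045 m and z of gland_mid in the frame of yellow_tray between 0.024 and 0.035 m and ((y of flange_a_mid in the frame of blue_tray between 0.003 and 0.094 m and y of flange_b_mid in the frame of blue_tray between -0.094 and -0.003 m) or (y of flange_b_mid in the frame of blue_tray between 0.003 and 0.094 m and y of flange_a_mid in the frame of blue_tray between -0.094 and -0.003 m)) and ((y of sleeve_a_mid in the frame of red_tray between 0.003 and 0.094 m and y of sleeve_b_mid in the frame of red_tray between -0.094 and -0.003 m) or (y of sleeve_b_mid in the frame of red_tray between 0.003 and 0.094 m and y of sleeve_a_mid in the frame of red_tray between -0.094 and -0.003 m)) and y of gland_mid in the frame of yellow_tray between -0.045 and 0.045 m); the robot touches nothing.
It fails at once if a part is dropped or thrown (moves free of the fingers faster than 0.9 m/s, a fall of about 40 mm) ((linear speed of flange_a above 0.9 m/s and contact force between flange_a and the fingers below 0.05 N) or (linear speed of flange_b above 0.9 m/s and contact force between flange_b and the fingers below 0.05 N) or (linear speed of sleeve_a above 0.9 m/s and contact force between sleeve_a and the fingers below 0.05 N) or (linear speed of sleeve_b above 0.9 m/s and contact force between sleeve_b and the fingers below 0.05 N) or (linear speed of gland above 0.9 m/s and contact force between gland and the fingers below 0.05 N)).
It fails at once if the tin is shifted more than 30 mm or tipped (distance of tin_mid from where it was at the start of the episode above 0.03 m or angle between tin_mid's own z axis and vertical above 0.4 rad).
It fails at once if the spanner is shifted more than 30 mm (distance of spanner_grip from where it was at the start of the episode above 0.03 m).
It also fails if it takes over 128 s, if anything falls off the work surface, if the arm or the gripper's body presses on something with over 40 N, if the wrist force passes 120 N, or if a joint passes its speed limit or range.

## Working session

There is one attempt and no reset: what is moved stays moved. The work goes in short steps, Python scripts to look and compute and a tool call to move; the robot and the scene stay as the last step left them, time stands still between calls to the robot, and variables do not carry over. Pictures are saved under pics/ and viewed, about 12 in all and at most 16, crops included, and the job is handed in when it is done.

Besides the shell and the picture viewer there is one more tool, called as name(argument=value, ...), one argument or row to a line, values as JSON. jog_arm: Moves the arm, as the interface text tells. Its arguments: {"type":"object","properties":{"plan":{"type":"array","items":{"type":"number"}},"jaw":{"type":"number"},"force":{"type":"number"}},"required":["plan"]}

```bash
ls; mkdir -p pics
cat > h.py <<'E'
import numpy as np, cv2
from scipy.spatial.transform import Rotation as R
from plant import get_obs, read_camera, finish_job, hold_point_z
def ray(c,u,v,z):
    "world point at height z seen at pixel u,v"
    Rm=cv2.Rodrigues(np.array(c['rvec'],float))[0]; t=np.array(c['tvec'],float).reshape(3)
    o=-Rm.T@t; d=Rm.T@np.linalg.inv(c['mtx'])@np.array([u,v,1.]); return o+d*(z-o[2])/d[2]
def proj(c,p):
    return cv2.projectPoints(np.array(p,float).reshape(-1,3),np.array(c['rvec'],float),np.array(c['tvec'],float),np.array(c['mtx'],float),None)[0].reshape(-1,2)
def tool(p,yaw=None):
    "shift in tool axes, mm, to bring TCP to p"
    o=get_obs(); q=o['ee_rot']; r=R.from_quat([q[1],q[2],q[3],q[0]])
    return r.inv().apply(np.array(p)-o['ee_pos'])*1000
E
python3 - <<'E'
from h import *
import pickle
print(hold_point_z, get_obs())
C={}
for n in ['scene','side','wrist']:
    c=read_camera(n); C[n]=c
    Rm=cv2.Rodrigues(np.array(c['rvec'],float))[0]; print(n,-Rm.T@np.array(c['tvec']).reshape(3),Rm[2])
    cv2.imwrite(f'pics/{n}0.png',cv2.resize(c['color'][...,::-1],(800,600),interpolation=cv2.INTER_CUBIC))
pickle.dump(C,open('c0.pkl','wb'))
E
```

```text
pics
0.0187 {'clock': 0.0, 'joint_pos': array([-1.18419713,  0.68999094, -0.19454142,  1.56634248,  0.15731801,
        0.90253121, -0.21511327]), 'qvel': array([ 0.00161313,  0.00072022,  0.00135855,  0.00221137, -0.00063551,
        0.00146889, -0.00093145]), 'tau': array([ 7.13092759e-04, -5.27567053e+01, -1.26734544e+00, -1.53426379e+01,
       -5.27987466e-02,  6.50650560e-03,  1.67396320e-04]), 'ee_pos': array([0.21575976, 0.58585072, 0.21790686]), 'ee_rot': array([ 5.91273557e-04,  8.20191390e-01,  5.72088458e-01, -7.28173981e-04]), 'ft_force': array([-0.38221584,  0.29744654, -0.48433899]), 'ft_torque': array([-0.01252838,  0.0358924 ,  0.03063403]), 'opening': 0.08840849109045805}
scene [1.40195966 0.66787941 1.18327731] [-0.59670715 -0.36860325 -0.71279185]
side [ 0.28623685 -1.30376524  1.14732917] [ 0.11763434  0.78136734 -0.61288436]
wrist [0.15090164 0.60984081 0.38432345] [ 0.25380515 -0.09463366 -0.96261489]
```

View pics/scene0.png

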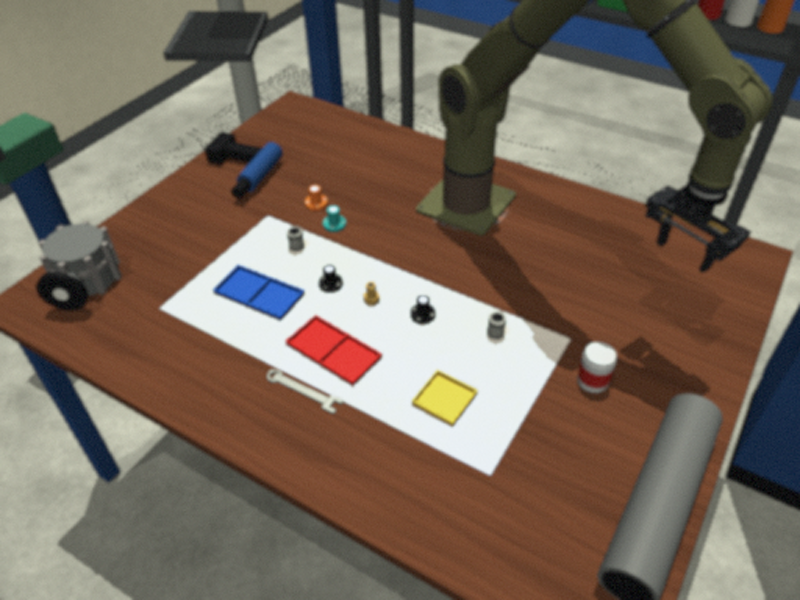

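View pics/side0.png

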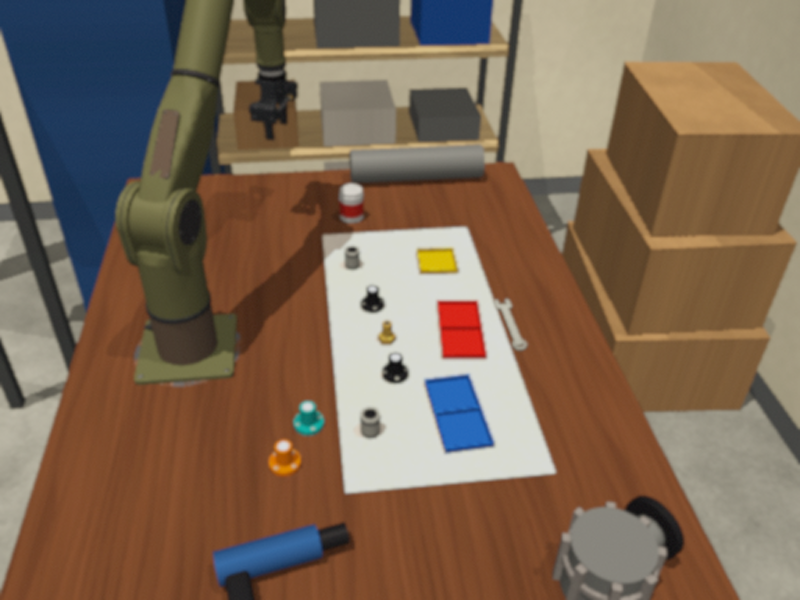

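Scene view, in 800x600 pixels:
- Black flanges at (330,280) and (423,310), gland nut at (371,293), grey sleeves at (295,240) and (497,325).
- Blue tray at (259,292), red at (334,350), yellow at (445,398).
- Not to be touched: orange look-alike (316,195), turquoise look-alike (334,218), tin (597,367), spanner (305,390).

I choose the two black flanges on the white sheet. Next I look at close crops to check that and to measure.

Run:
```python
from h import *
import pickle
C=pickle.load(open('c0.pkl','rb'))
def crop(n,x0,y0,w,h,k):
    im=cv2.resize(C[n]['color'][y0:y0+h,x0:x0+w,::-1],None,fx=k,fy=k,interpolation=cv2.INTER_CUBIC)
    for x in range(x0-x0%20+20,x0+w,20): cv2.line(im,((x-x0)*k,0),((x-x0)*k,6),(0,0,255),1); cv2.putText(im,str(x),((x-x0)*k-10,16),0,.35,(0,0,255),1)
    for y in range(y0-y0%20+20,y0+h,20): cv2.line(im,(0,(y-y0)*k),(6,(y-y0)*k),(0,0,255),1); cv2.putText(im,str(y),(8,(y-y0)*k+4),0,.35,(0,0,255),1)
    cv2.imwrite(f'pics/{n}0c.png',im)
crop('scene',130,135,200,145,4)
crop('side',205,145,115,150,4)
```

```text
(no output)
```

View pics/scene0c.png

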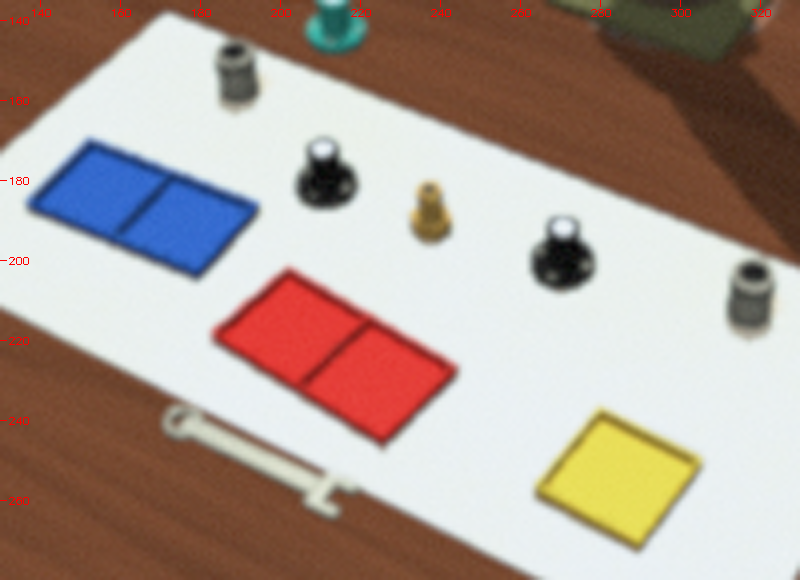

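View pics/side0c.png

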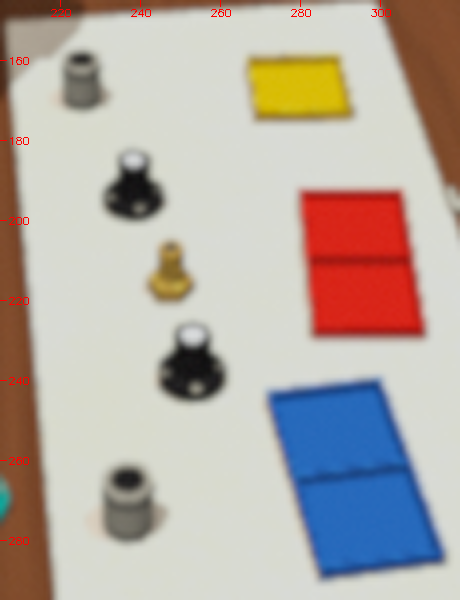

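Run:
```python
from h import *
import pickle
C=pickle.load(open('c0.pkl','rb')); off={'scene':(130,135),'side':(205,145)}
W=lambda n,p,z: ray(C[n],*(np.array(p)/4+off[n]-0.375*0),z)[:2]
P={'sleeveA':((235,50),(127,480)),'flangeA':((323,150),(193,336)),'gland':((430,187),(171,246)),'flangeB':((563,228),(133,160)),'sleeveB':((753,272),(82,60))}
for k,(a,b) in P.items():
    p,q=W('scene',a,.052),W('side',b,.052); print(k,p.round(4),q.round(4),((p+q)/2).round(4))
T={'blue':([(92,140),(260,208),(200,278),(28,206)],[(268,393),(380,379),(445,560),(322,578)]),
'red':([(289,268),(458,372),(384,446),(213,337)],[(300,191),(403,191),(425,335),(314,335)]),
'yellow':([(600,410),(702,463),(641,550),(537,492)],[(248,57),(340,57),(353,118),(255,119)])}
for k,v in T.items():
    for n,pts in zip(('scene','side'),v):
        q=np.array([W(n,p,.016) for p in pts],np.float32); print(k,n,q.mean(0).round(4),cv2.minAreaRect(q),np.linalg.norm(q-np.roll(q,-1,0),axis=1).round(3))
        print(q.round(3).tolist())
for n,p in (('scene',(597,345)),('side',(351,187))): print('tin',ray(C[n],p[0]*.64,p[1]*.64,.09).round(3))
```

```text
sleeveA [ 0.3803 -0.2823] [ 0.3806 -0.2893] [ 0.3805 -0.2858]
flangeA [ 0.4535 -0.1248] [ 0.451 -0.135] [ 0.4522 -0.1299]
gland [ 0.4441 -0.0134] [ 0.4462 -0.018 ] [ 0.4452 -0.0157]
flangeB [0.4277 0.1155] [0.4255 0.1084] [0.4266 0.112 ]
sleeveB [0.3902 0.2822] [0.3916 0.2755] [0.3909 0.2789]
blue scene [ 0.5703 -0.2472] ((0.5699325799942017, -0.24742639064788818), (0.09980406612157822, 0.1969241201877594), 2.7765750885009766) [0.194 0.098 0.193 0.1  ]
[[0.5249999761581421, -0.3479999899864197], [0.5170000195503235, -0.15399999916553497], [0.6150000095367432, -0.1469999998807907], [0.6240000128746033, -0.3400000035762787]]
blue side [ 0.5626 -0.2686] ((0.5625918507575989, -0.2686806321144104), (0.09631423652172089, 0.2005486786365509), 2.7983548641204834) [0.096 0.199 0.096 0.199]
[[0.5099999904632568, -0.1720000058412552], [0.6060000061988831, -0.16599999368190765], [0.6150000095367432, -0.36500000953674316], [0.5189999938011169, -0.3709999918937683]]
red scene [0.6262 0.0065] ((0.6255199313163757, 0.00609925389289856), (0.19718633592128754, 0.09971638768911362), 83.44058990478516) 
[... 543 characters left out ...]
cene [0.6158 0.2779] ((0.6159203052520752, 0.2778891921043396), (0.09715593606233597, 0.10223998129367828), 88.7716064453125) [0.097 0.099 0.097 0.098]
[[0.5640000104904175, 0.23000000417232513], [0.5690000057220459, 0.3269999921321869], [0.6679999828338623, 0.32499998807907104], [0.6620000004768372, 0.2280000001192093]]
yellow side [0.609  0.2573] ((0.6095151305198669, 0.2575738728046417), (0.10796785354614258, 0.09728414565324783), 85.20280456542969) [0.095 0.106 0.097 0.108]
[[0.5659999847412109, 0.3149999976158142], [0.6600000262260437, 0.3059999942779541], [0.652999997138977, 0.20000000298023224], [0.5569999814033508, 0.20800000429153442]]
tin [0.39  0.504 0.09 ]
tin [0.409 0.527 0.09 ]
```

Run:
```python
from h import *
print(tool([.39,.28,.17]))
```

```text
[-226.9605439   269.20944082   48.43034303]
```

jog_arm(
  plan=[-227,269,48,0,0,14,-227,269,48,0,0,14,-227,269,48,0,0,14,-227,269,48,0,0,14,-227,269,48,0,0,14,-227,269,48,0,0,14,-227,269,48,0,0,14,-227,269,48,0,0,14,-227,269,48,0,0,14,-227,269,48,0,0,14],
  jaw=100,
  force=25,
)

```text
clock: 1.15
ee_pos: [0.3894, 0.2811, 0.1704]
ee_rot: [0.0, 1.0, 0.0, -0.0]
ft_force: [-0.0, 0.5, -0.8]
opening: 0.0883
```

```bash
cat > look.py <<'E'
import sys,pickle
from h import *
n=sys.argv[1]; c=read_camera('wrist'); o=get_obs(); pickle.dump(c,open(f'{n}.pkl','wb'))
print(o['clock'],o['ee_pos'].round(4),o['ee_rot'].round(4),o['joint_pos'].round(2),o['opening'],o['ft_force'].round(2))
cv2.imwrite(f'pics/{n}.png',cv2.resize(c['color'][...,::-1],(768,576),interpolation=cv2.INTER_CUBIC))
E
python3 look.py w1
```

```text
1.2 [0.3891 0.2817 0.1705] [ 1.e-04  1.e+00  1.e-03 -3.e-04] [-0.78  0.59  0.1   2.05 -0.11  0.51 -0.61] 0.08805069720942738 [ 0.31  0.32 -0.82]
```

View pics/w1.png

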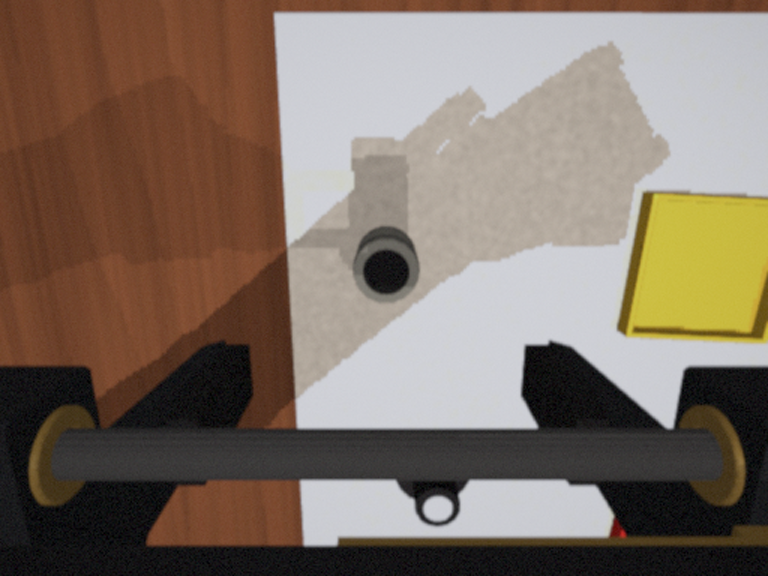

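The wrist view shows the sleeve's top rim at (387,270), and a flange top behind the bar at (437,503). The left part of the yellow tray spans (648,193) to (620,335).

Run:
```python
from h import *
import pickle
c=pickle.load(open('w1.pkl','rb'))
for k,p,z in [('sleeveB',(387,270),.052),('bottom L-R check',(419,270),.052),('flangeB',(437,503),.052),('yelTL',(648,193),.016),('yelBL',(620,335),.016),('yelBR',(768,343),.016),('proj tcp at z.052',(0,0),.052)]:
    print(k,ray(c,p[0]/1.5,p[1]/1.5,z).round(4))
```

```text
sleeveB [0.3901 0.2794 0.052 ]
bottom L-R check [0.4092 0.2794 0.052 ]
flangeB [0.425  0.1139 0.052 ]
yelTL [0.5583 0.3219 0.016 ]
yelBL [0.5531 0.2239 0.016 ]
yelBR [0.6577 0.2182 0.016 ]
proj tcp at z.052 [0.1891 0.4232 0.052 ]
```

jog_arm(
  plan=[1,2,40,0,0,0,1,2,80,0,0,0,1,2,110,0,0,0,1,2,130,0,0,0,1,2,142,0,0,0,1,2,146,0,0,0,1,2,146,0,0,0,1,2,146,0,0,0],
)

```text
clock: 2.0
ee_pos: [0.3904, 0.2803, 0.0253]
ee_rot: [-0.0, 1.0, 0.001, 0.0]
ft_force: [-0.5, 0.6, 0.4]
opening: 0.0879
```

jog_arm(
  plan=[0,0,0,0,0,0,0,0,0,0,0,0,0,0,0,0,0,0,0,0,0,0,0,0,0,0,0,0,0,0,0,0,0,0,0,0,0,0,0,0,0,0],
  jaw=20,
  force=20,
)

```text
clock: 2.7
ee_pos: [0.3902, 0.2803, 0.0252]
ee_rot: [-0.0, 1.0, 0.001, 0.0]
ft_force: [-0.1, -0.0, 0.9]
opening: 0.0388
```

jog_arm(
  plan=[0,0,0,0,0,0,0,0,-10,0,0,0,0,0,-25,0,0,0,0,0,-45,0,0,0,0,0,-70,0,0,0,0,0,-90,0,0,0,0,0,-100,0,0,0,0,0,-100,0,0,0],
)

```text
clock: 3.5
ee_pos: [0.3908, 0.2807, 0.1265]
ee_rot: [-0.001, 1.0, 0.001, 0.001]
ft_force: [0.3, -0.0, -1.2]
opening: 0.0393
```

jog_arm(
  plan=[7,7,0,0,0,0,23,23,0,0,0,0,49,49,0,0,0,0,82,81,0,0,0,0,117,116,0,0,0,0,152,151,0,0,0,0,185,183,0,0,0,0,211,209,0,0,0,0,227,225,0,0,0,0,234,232,0,0,0,0],
)

```text
clock: 4.5
ee_pos: [0.6264, 0.0449, 0.125]
ee_rot: [-0.0, 1.0, -0.001, 0.001]
ft_force: [0.6, -0.6, -1.3]
opening: 0.0389
```

```bash
python3 look.py w2
```

```text
4.55 [0.6267 0.0451 0.1251] [-1.e-04  1.e+00 -8.e-04  1.e-03] [-0.15  0.81  0.    1.65 -0.01  0.69 -0.14] 0.038914932856463476 [ 1.43 -2.14 -1.71]
```

View pics/w2.png

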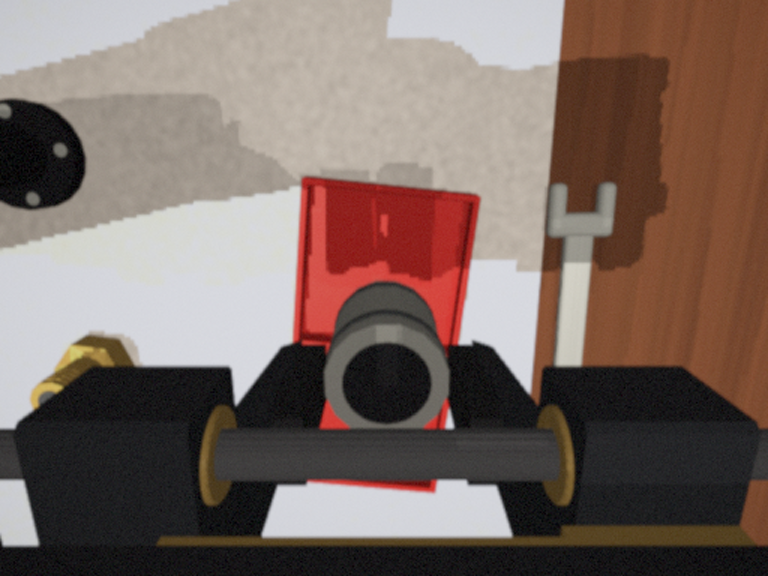

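The picture shows the sleeve held upright over the red tray. Tray corners are at TL (303,177), TR (479,196) and BR (435,490), with the left end of the divider at (300,337).

Run:
```python
from h import *
import pickle
c=pickle.load(open('w2.pkl','rb'))
P=[ray(c,u/1.5,v/1.5,.016)[:2] for u,v in [(303,177),(479,196),(435,490),(300,337)]]
print(np.round(P,4), 'centre',(P[0]+P[2])/2, [np.linalg.norm(P[i+1]-P[i]).round(4) for i in (0,1)])
d=(P[1]-P[2])/np.linalg.norm(P[1]-P[2]); m=(P[0]+P[2])/2; print(d, 'bays',m+.048*d,m-.048*d)
```

```text
[[ 0.5812  0.0982]
 [ 0.6783  0.0878]
 [ 0.659  -0.1042]
 [ 0.575   0.0041]] centre [ 0.62010693 -0.00301413] [np.float64(0.0977), np.float64(0.193)]
[0.10007489 0.99497991] bays [0.62491053 0.0447449 ] [ 0.61530334 -0.05077317]
```

jog_arm(
  plan=[-1,0,15,0,0,0,-1,0,35,0,0,0,-1,0,55,0,0,0,-1,0,73,0,0,0,-1,0,85,0,0,0,-1,0,91,0,0,0,-1,0,94,0,0,0,-1,0,95,0,0,0,-1,0,95,0,0,0,-1,0,95,0,0,0],
)

```text
clock: 5.55
ee_pos: [0.6263, 0.0452, 0.0308]
ee_rot: [-0.0, 1.0, -0.001, 0.002]
ft_force: [-0.1, -0.6, -1.4]
opening: 0.0391
```

jog_arm(
  plan=[0,0,1,0,0,0,0,0,2,0,0,0,0,0,2,0,0,0,0,0,2,0,0,0],
)

```text
clock: 5.95
ee_pos: [0.6267, 0.0452, 0.0292]
ee_rot: [-0.0, 1.0, -0.001, 0.002]
ft_force: [-1.2, 0.1, 2.0]
opening: 0.0389
```

Contact, since the force turned upward. I release, then rise.

jog_arm(
  plan=[0,0,0,0,0,0,0,0,0,0,0,0,0,0,0,0,0,0,0,0,0,0,0,0,0,0,0,0,0,0,0,0,0,0,0,0],
  jaw=90,
)

```text
clock: 6.55
ee_pos: [0.6267, 0.0452, 0.0292]
ee_rot: [-0.0, 1.0, -0.001, 0.002]
ft_force: [-0.6, -0.7, -0.6]
opening: 0.0789
```

jog_arm(
  plan=[0,0,-20,0,0,0,0,0,-50,0,0,0,0,0,-90,0,0,0,0,0,-120,0,0,0,0,0,-120,0,0,0],
)

```text
clock: 7.05
ee_pos: [0.6295, 0.0453, 0.1538]
ee_rot: [-0.001, 1.0, -0.001, 0.006]
ft_force: [-0.4, 0.7, 0.5]
opening: 0.0792
```

jog_arm(
  plan=[-40,13,0,0,0,0,-85,28,0,0,0,0,-130,42,0,0,0,0,-165,53,0,0,0,0,-185,60,0,0,0,0,-185,60,0,0,0,0],
)

```text
clock: 7.65
ee_pos: [0.4401, -0.0156, 0.1509]
ee_rot: [-0.0, 1.0, -0.002, 0.004]
ft_force: [0.3, -0.2, 0.4]
opening: 0.0793
```

```bash
python3 look.py w3
```

```text
7.7 [ 0.4433 -0.0147  0.1511] [-6.0e-04  1.0e+00 -1.5e-03  5.6e-03] [-0.06  0.58 -0.01  2.18  0.02  0.37 -0.09] 0.07947828752694003 [0.78 0.26 0.02]
```

View pics/w3.png

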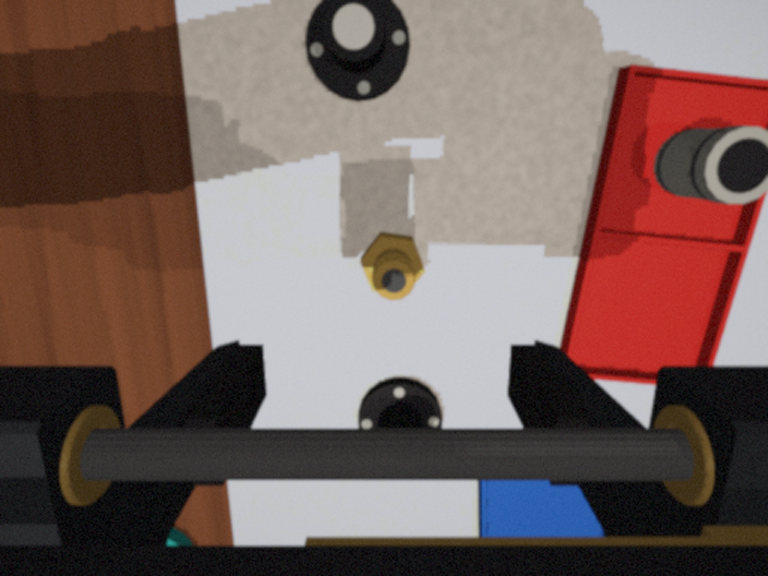

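The sleeve stands in the upper bay of the red tray. The gland top is at (396,280), flange B's bore at (354,27), and flange A's disc near (400,415), with its hub hidden by the bar.

Run:
```python
from h import *
import pickle
c=pickle.load(open('w3.pkl','rb'))
for k,u,v,z in [('gland',396,280,.052),('flB',354,27,.052),('flA disc left x',359,420,.012),('flA disc right x',442,420,.012),('flA disc far',400,378,.012),('sleeve',745,164,.056)]: print(k,ray(c,u/1.5,v/1.5,z).round(4))
```

```text
gland [ 0.4467 -0.0182  0.052 ]
flB [0.4257 0.1101 0.052 ]
flA disc left x [ 0.4221 -0.1305  0.012 ]
flA disc right x [ 0.4803 -0.1309  0.012 ]
flA disc far [ 0.4506 -0.0984  0.012 ]
sleeve [0.6278 0.0446 0.056 ]
```

jog_arm(
  plan=[3,2,40,0,0,0,3,2,80,0,0,0,3,2,105,0,0,0,3,2,119,0,0,0,3,2,125,0,0,0,3,2,126,0,0,0,3,2,126,0,0,0],
)

```text
clock: 8.4
ee_pos: [0.45, -0.0163, 0.0262]
ee_rot: [-0.001, 1.0, -0.001, 0.006]
ft_force: [0.2, -0.3, 0.0]
opening: 0.0791
```

jog_arm(
  plan=[0,0,0,0,0,0,0,0,0,0,0,0,0,0,0,0,0,0,0,0,0,0,0,0,0,0,0,0,0,0,0,0,0,0,0,0,0,0,0,0,0,0,0,0,0,0,0,0],
  jaw=5,
  force=25,
)

```text
clock: 9.2
ee_pos: [0.4488, -0.0164, 0.0261]
ee_rot: [-0.001, 1.0, -0.001, 0.005]
ft_force: [-2.2, 0.5, 1.7]
opening: 0.0228
```

jog_arm(
  plan=[0,0,0,0,0,0,0,0,-10,0,0,0,0,0,-25,0,0,0,0,0,-45,0,0,0,0,0,-70,0,0,0,0,0,-90,0,0,0,0,0,-100,0,0,0,0,0,-100,0,0,0],
)

```text
clock: 10.0
ee_pos: [0.449, -0.0165, 0.1274]
ee_rot: [-0.001, 1.0, -0.001, 0.006]
ft_force: [0.7, -0.5, -2.9]
opening: 0.0228
```

jog_arm(
  plan=[5,-9,0,0,0,0,16,-29,0,0,0,0,33,-60,0,0,0,0,55,-100,0,0,0,0,79,-144,0,0,0,0,103,-187,0,0,0,0,125,-227,0,0,0,0,142,-258,0,0,0,0,153,-278,0,0,0,0,158,-287,0,0,0,0],
)

```text
clock: 11.0
ee_pos: [0.6072, 0.2742, 0.1278]
ee_rot: [-0.001, 1.0, 0.001, 0.005]
ft_force: [-0.2, -0.6, -3.0]
opening: 0.0225
```

```bash
python3 look.py w4
```

```text
11.05 [0.6076 0.2742 0.128 ] [-1.6e-03  1.0e+00  4.0e-04  5.7e-03] [-0.5   0.84  0.02  1.53 -0.02  0.76 -0.48] 0.02278920325463133 [ 0.79  2.45 -2.47]
```

View pics/w4.png

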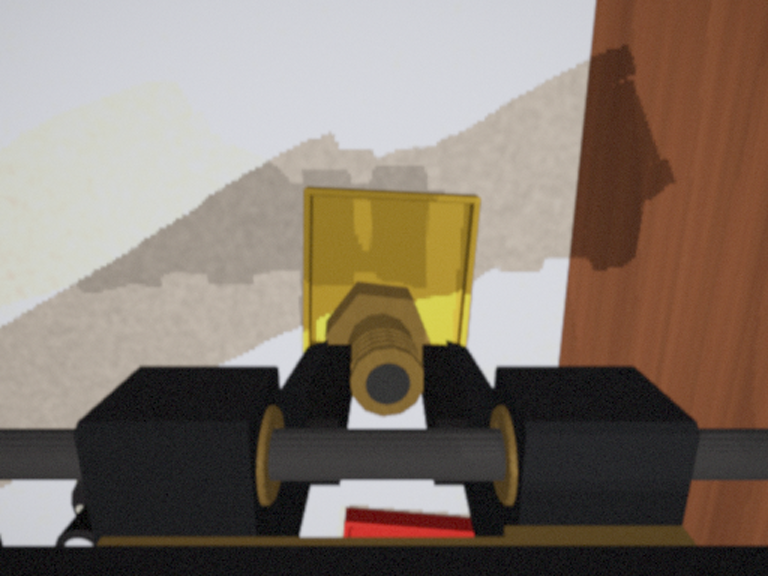

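The gland is held over the yellow tray, whose far corners are at (305,188) and (479,197).

Run:
```python
from h import *
import pickle
c=pickle.load(open('w4.pkl','rb'))
a,b=[ray(c,u/1.5,v/1.5,.016)[:2] for u,v in [(305,188),(479,197)]]
d=(b-a)/np.linalg.norm(b-a); print(a,b,np.linalg.norm(b-a),(a+b)/2+.05*np.array([d[1],-d[0]]))
```

```text
[0.56335812 0.32153379] [0.66079682 0.31672808] 0.09755713739725921 [0.60961444 0.26919164]
```

jog_arm(
  plan=[1,4,15,0,0,0,1,4,35,0,0,0,1,4,55,0,0,0,1,4,74,0,0,0,1,4,87,0,0,0,1,4,94,0,0,0,1,4,97,0,0,0,1,4,98,0,0,0,1,4,99,0,0,0,1,4,99,0,0,0],
)

```text
clock: 12.05
ee_pos: [0.6101, 0.2708, 0.0301]
ee_rot: [-0.002, 1.0, 0.0, 0.006]
ft_force: [-2.6, -0.4, 3.0]
opening: 0.0226
```

Contact, so I release and rise. From here I go on to flange B at about (0.426, 0.112).

jog_arm(
  plan=[0,0,0,0,0,0,0,0,0,0,0,0,0,0,0,0,0,0,0,0,0,0,0,0,0,0,0,0,0,0,0,0,0,0,0,0,0,0,0,0,0,0],
  jaw=90,
)

```text
clock: 12.75
ee_pos: [0.6102, 0.2708, 0.0301]
ee_rot: [-0.002, 1.0, 0.0, 0.006]
ft_force: [-0.2, -0.4, -0.7]
opening: 0.0766
```

jog_arm(
  plan=[0,0,-20,0,0,0,0,0,-50,0,0,0,0,0,-90,0,0,0,0,0,-120,0,0,0,-30,26,-120,0,0,0,-70,60,-120,0,0,0,-108,93,-120,0,0,0,-146,126,-120,0,0,0,-170,147,-120,0,0,0,-184,158,-120,0,0,0],
)

```text
clock: 13.75
ee_pos: [0.4216, 0.1093, 0.1475]
ee_rot: [-0.001, 1.0, -0.001, 0.005]
ft_force: [0.6, -0.8, -0.4]
opening: 0.079
```

jog_arm(
  plan=[0,0,0,0,0,0,0,0,0,0,0,0],
)

```text
clock: 13.95
ee_pos: [0.4224, 0.1097, 0.1477]
ee_rot: [-0.001, 1.0, -0.001, 0.006]
ft_force: [0.6, 0.7, 0.0]
opening: 0.0792
```

```bash
python3 look.py w5
```

```text
14.0 [0.4232 0.1103 0.1477] [-1.5e-03  1.0e+00 -5.0e-04  6.1e-03] [-0.36  0.58 -0.01  2.2   0.01  0.34 -0.38] 0.0794022518339534 [ 0.14 -0.29  0.59]
```

View pics/w5.png

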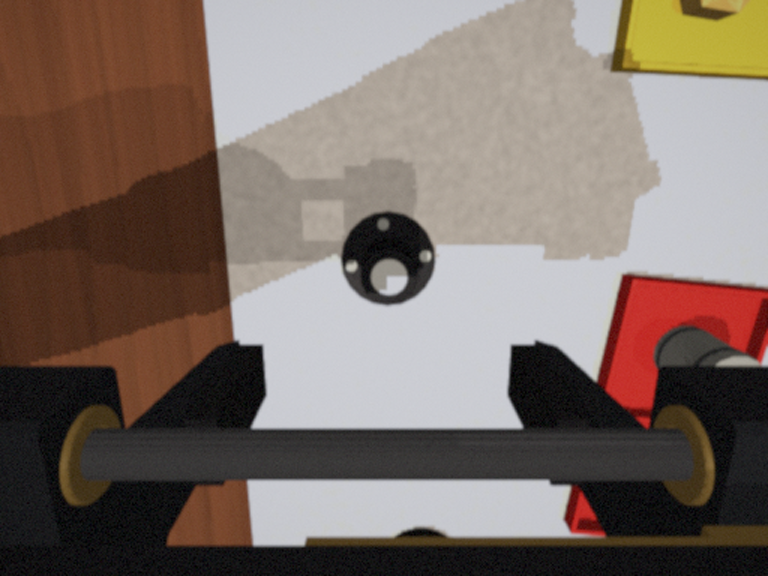

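Flange B's bore is at (388,277). The gland still stands in the yellow tray.

Run:
```python
from h import *
import pickle
c=pickle.load(open('w5.pkl','rb'))
for z,u,v in [(.052,388,277),(.012,388,258)]: print(ray(c,u/1.5,v/1.5,z).round(4))
```

```text
[0.4248 0.1098 0.052 ]
[0.4254 0.1117 0.012 ]
```

jog_arm(
  plan=[2,-1,40,0,0,0,2,-1,80,0,0,0,2,-1,104,0,0,0,2,-1,116,0,0,0,2,-1,121,0,0,0,2,-1,122,0,0,0,2,-1,122,0,0,0],
)

```text
clock: 14.7
ee_pos: [0.4308, 0.1138, 0.0269]
ee_rot: [-0.001, 1.0, 0.0, 0.005]
ft_force: [0.5, 0.3, -0.1]
opening: 0.0793
```

jog_arm(
  plan=[0,0,0,0,0,0,0,0,0,0,0,0,0,0,0,0,0,0,0,0,0,0,0,0,0,0,0,0,0,0,0,0,0,0,0,0,0,0,0,0,0,0,0,0,0,0,0,0],
  jaw=10,
)

```text
clock: 15.5
ee_pos: [0.4305, 0.1137, 0.0269]
ee_rot: [-0.001, 1.0, 0.0, 0.005]
ft_force: [-0.8, -0.1, -0.2]
opening: 0.0304
```

jog_arm(
  plan=[0,0,0,0,0,0,0,0,-10,0,0,0,0,0,-25,0,0,0,0,0,-45,0,0,0,0,0,-70,0,0,0,0,0,-90,0,0,0,0,0,-100,0,0,0,0,0,-100,0,0,0],
)

```text
clock: 16.3
ee_pos: [0.4305, 0.1135, 0.128]
ee_rot: [-0.002, 1.0, -0.0, 0.006]
ft_force: [0.8, 0.3, -1.8]
opening: 0.0308
```

jog_arm(
  plan=[3,10,0,0,0,0,10,30,0,0,0,0,20,60,0,0,0,0,33,100,0,0,0,0,47,145,0,0,0,0,62,190,0,0,0,0,75,230,0,0,0,0,85,260,0,0,0,0,91,280,0,0,0,0,94,290,0,0,0,0],
)

```text
clock: 17.3
ee_pos: [0.5233, -0.1804, 0.1265]
ee_rot: [-0.001, 1.0, -0.003, 0.005]
ft_force: [-0.7, -1.0, -2.9]
opening: 0.0309
```

jog_arm(
  plan=[5,15,0,0,0,0,16,45,0,0,0,0,29,85,0,0,0,0,37,112,0,0,0,0,40,124,0,0,0,0,40,124,0,0,0,0,40,124,0,0,0,0],
)

```text
clock: 18.0
ee_pos: [0.5622, -0.3019, 0.126]
ee_rot: [-0.002, 1.0, -0.001, 0.004]
ft_force: [-0.2, 0.8, -1.9]
opening: 0.0307
```

```bash
python3 look.py w6
```

```text
18.05 [ 0.5624 -0.3015  0.1263] [-2.5e-03  1.0e+00 -9.0e-04  4.3e-03] [ 0.69  0.85 -0.5   1.6   0.51  0.81 -0.02] 0.030350401874682176 [-0.29  0.8  -1.61]
```

View pics/w6.png

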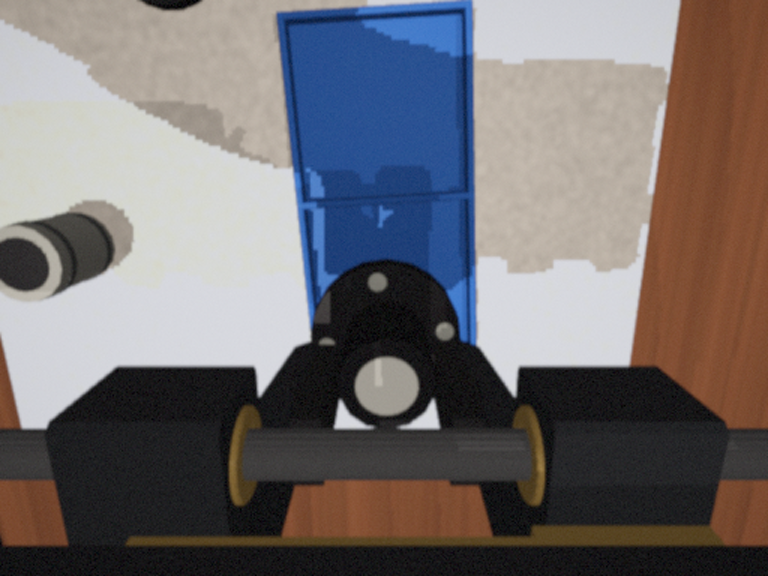

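The flange is held level over the far bay of the blue tray. Tray corners are at TL (279,14) and TR (471,2), and the divider runs from (300,203) to (474,193). Sleeve A's top is at (25,262).

Run:
```python
from h import *
import pickle
c=pickle.load(open('w6.pkl','rb'))
P=[ray(c,u/1.5,v/1.5,.016)[:2] for u,v in [(279,14),(471,2),(300,203),(474,193)]]
print(np.round(P,4)); a,b=P[2:]; d=(b-a)/np.linalg.norm(b-a); n=np.array([-d[1],d[0]]); m=(a+b)/2
t=(P[0]+P[1])/2; print('tray c',m,'via top',t-.098*n,'bays',m+.048*n,m-.048*n,n)
print('slA',ray(c,25/1.5,262/1.5,.052))
```

```text
[[ 0.5093 -0.1672]
 [ 0.6065 -0.1617]
 [ 0.5153 -0.2623]
 [ 0.6124 -0.257 ]]
tray c [ 0.5638892  -0.25961523] via top [ 0.56325709 -0.26234355] bays [ 0.56126344 -0.2116871 ] [ 0.56651496 -0.30754336] [-0.05470342  0.99850265]
slA [ 0.38267697 -0.28746342  0.052     ]
```

jog_arm(
  plan=[4,4,15,0,0,0,4,4,35,0,0,0,4,4,55,0,0,0,4,4,74,0,0,0,4,4,86,0,0,0,4,4,92,0,0,0,4,4,95,0,0,0,4,4,96,0,0,0,4,4,97,0,0,0,4,4,97,0,0,0],
)

```text
clock: 19.05
ee_pos: [0.5675, -0.3044, 0.031]
ee_rot: [-0.002, 1.0, -0.001, 0.005]
ft_force: [-2.5, 2.3, 5.3]
opening: 0.0305
```

jog_arm(
  plan=[0,0,0,0,0,0,0,0,0,0,0,0,0,0,0,0,0,0,0,0,0,0,0,0,0,0,0,0,0,0,0,0,0,0,0,0,0,0,0,0,0,0],
  jaw=90,
)

```text
clock: 19.75
ee_pos: [0.5674, -0.3044, 0.0308]
ee_rot: [-0.003, 1.0, -0.001, 0.005]
ft_force: [-0.3, 0.1, -0.2]
opening: 0.0795
```

jog_arm(
  plan=[0,0,-20,0,0,0,0,0,-50,0,0,0,0,0,-90,0,0,0,0,0,-120,0,0,0,-20,-30,-120,0,0,0,-45,-68,-120,0,0,0,-70,-106,-120,0,0,0,-95,-143,-120,0,0,0,-110,-166,-120,0,0,0,-116,-175,-120,0,0,0],
)

```text
clock: 20.75
ee_pos: [0.449, -0.1275, 0.151]
ee_rot: [-0.003, 1.0, 0.001, 0.004]
ft_force: [0.1, 0.1, 0.6]
opening: 0.0794
```

jog_arm(
  plan=[0,0,0,0,0,0,0,0,0,0,0,0,0,0,0,0,0,0],
)

```text
clock: 21.05
ee_pos: [0.4502, -0.1289, 0.1509]
ee_rot: [-0.002, 1.0, 0.0, 0.005]
ft_force: [-0.4, -1.1, 0.0]
opening: 0.0791
```

```bash
python3 look.py w7
```

```text
21.1 [ 0.45   -0.1288  0.1509] [-0.0026  1.     -0.      0.0045] [ 0.48  0.63 -0.46  2.09  0.54  0.52 -0.38] 0.07951643333892454 [ 0.16 -0.22  0.04]
```

View pics/w7.png

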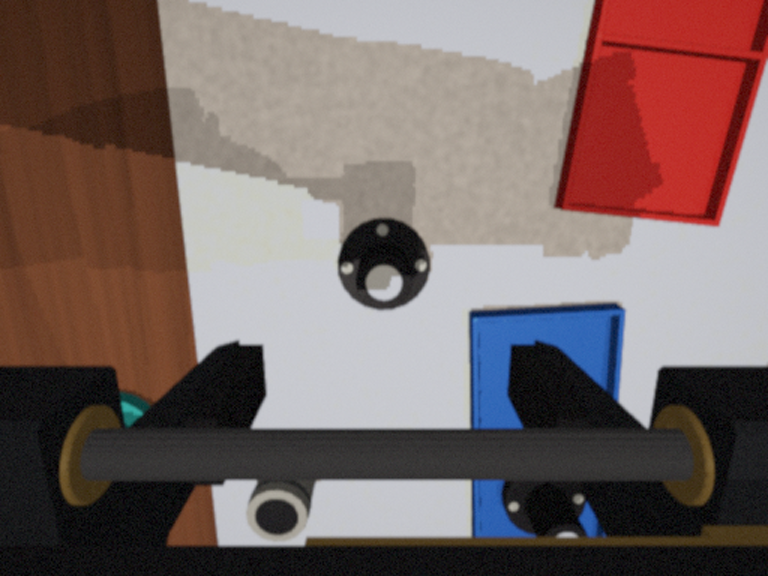

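Flange A's bore is at (384,283), and sleeve A's top at (278,516). Flange B is in the far bay of the blue tray, at (540,510).

Run:
```python
from h import *
import pickle
c=pickle.load(open('w7.pkl','rb'))
for z,u,v in [(.052,384,283),(.012,384,263),(.052,278,516)]+[(.016,a,b) for a,b in [(471,310),(623,305),(557,206),(719,224)]]: print(ray(c,u/1.5,v/1.5,z).round(4))
```

```text
[ 0.4503 -0.1328  0.052 ]
[ 0.4504 -0.1304  0.012 ]
[ 0.382  -0.2884  0.052 ]
[ 0.5068 -0.1607  0.016 ]
[ 0.6052 -0.1574  0.016 ]
[ 0.5563 -0.0938  0.016 ]
[ 0.6581 -0.1048  0.016 ]
```

jog_arm(
  plan=[0,2,40,0,0,0,0,2,80,0,0,0,0,2,107,0,0,0,0,2,119,0,0,0,0,2,124,0,0,0,0,2,125,0,0,0,0,2,125,0,0,0],
)

```text
clock: 21.8
ee_pos: [0.4517, -0.1306, 0.0262]
ee_rot: [-0.002, 1.0, -0.0, 0.005]
ft_force: [0.1, -0.5, 0.5]
opening: 0.0795
```

jog_arm(
  plan=[0,0,0,0,0,0,0,0,0,0,0,0,0,0,0,0,0,0,0,0,0,0,0,0,0,0,0,0,0,0,0,0,0,0,0,0,0,0,0,0,0,0,0,0,0,0,0,0],
  jaw=10,
)

```text
clock: 22.6
ee_pos: [0.4514, -0.1307, 0.0262]
ee_rot: [-0.002, 1.0, -0.0, 0.005]
ft_force: [-0.4, 0.5, 1.2]
opening: 0.0307
```

jog_arm(
  plan=[0,0,0,0,0,0,0,0,-10,0,0,0,0,0,-25,0,0,0,0,0,-45,0,0,0,0,0,-70,0,0,0,0,0,-90,0,0,0,0,0,-100,0,0,0,0,0,-100,0,0,0],
)

```text
clock: 23.4
ee_pos: [0.4511, -0.1314, 0.127]
ee_rot: [-0.002, 1.0, -0.001, 0.006]
ft_force: [-0.9, -0.3, -1.3]
opening: 0.0307
```

jog_arm(
  plan=[8,6,0,0,0,0,25,18,0,0,0,0,50,35,0,0,0,0,75,53,0,0,0,0,98,69,0,0,0,0,109,77,0,0,0,0,109,77,0,0,0,0,109,77,0,0,0,0],
)

```text
clock: 24.2
ee_pos: [0.559, -0.2082, 0.1265]
ee_rot: [-0.003, 1.0, -0.001, 0.005]
ft_force: [-0.1, 0.5, -1.5]
opening: 0.0308
```

Lower from 0.1265 to about 0.030.

jog_arm(
  plan=[1,0,15,0,0,0,1,0,35,0,0,0,1,0,55,0,0,0,1,0,74,0,0,0,1,0,87,0,0,0,1,0,93,0,0,0,1,0,96,0,0,0,1,0,97,0,0,0,1,0,97,0,0,0,1,0,97,0,0,0],
)

```text
clock: 25.2
ee_pos: [0.5613, -0.2076, 0.0303]
ee_rot: [-0.003, 1.0, -0.001, 0.005]
ft_force: [-1.5, 0.5, 1.4]
opening: 0.0306
```

jog_arm(
  plan=[0,0,0,0,0,0,0,0,0,0,0,0,0,0,0,0,0,0,0,0,0,0,0,0,0,0,0,0,0,0,0,0,0,0,0,0,0,0,0,0,0,0],
  jaw=90,
)

```text
clock: 25.9
ee_pos: [0.5613, -0.2076, 0.0302]
ee_rot: [-0.003, 1.0, -0.001, 0.005]
ft_force: [0.4, -0.5, -0.4]
opening: 0.079
```

jog_arm(
  plan=[0,0,-20,0,0,0,0,0,-50,0,0,0,0,0,-90,0,0,0,0,0,-120,0,0,0,-35,15,-120,0,0,0,-75,33,-120,0,0,0,-115,50,-120,0,0,0,-150,66,-120,0,0,0,-172,75,-120,0,0,0,-180,79,-120,0,0,0],
)

```text
clock: 26.9
ee_pos: [0.3768, -0.2882, 0.1479]
ee_rot: [-0.002, 1.0, -0.002, 0.004]
ft_force: [0.7, 0.2, -0.6]
opening: 0.0794
```

jog_arm(
  plan=[0,0,0,0,0,0,0,0,0,0,0,0,0,0,0,0,0,0],
)

```text
clock: 27.2
ee_pos: [0.3788, -0.2875, 0.148]
ee_rot: [-0.003, 1.0, -0.001, 0.005]
ft_force: [0.6, 0.0, 0.1]
opening: 0.0796
```

```bash
python3 look.py w8
```

```text
27.25 [ 0.3786 -0.2874  0.148 ] [-0.0025  1.     -0.0011  0.0045] [ 0.89  0.66 -0.52  2.07  0.6   0.56 -0.06] 0.07918021610349878 [-0.7  -0.6  -0.19]
```

View pics/w8.png

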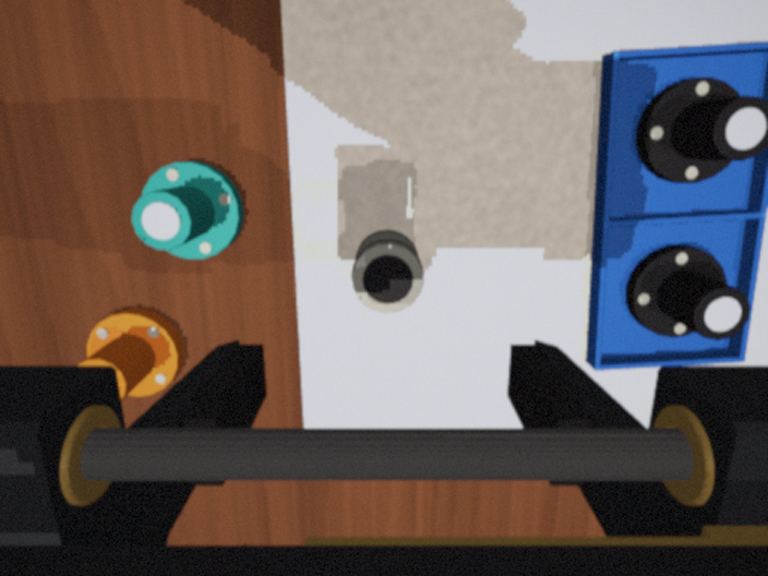

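Both flanges stand in their bays of the blue tray. Sleeve A's top is at (388,277), and the orange and turquoise look-alikes are well clear of the fingers.

Run:
```python
from h import *
import pickle
c=pickle.load(open('w8.pkl','rb'))
for z,u,v in [(.052,388,277),(.052,95,375)]: print(ray(c,u/1.5,v/1.5,z).round(4))
```

```text
[ 0.381  -0.2871  0.052 ]
[ 0.2104 -0.3455  0.052 ]
```

jog_arm(
  plan=[2,0,40,0,0,0,2,0,80,0,0,0,2,0,104,0,0,0,2,0,116,0,0,0,2,0,121,0,0,0,2,0,122,0,0,0,2,0,122,0,0,0],
)

```text
clock: 27.95
ee_pos: [0.3824, -0.2868, 0.0264]
ee_rot: [-0.002, 1.0, -0.001, 0.005]
ft_force: [0.1, -0.5, -0.4]
opening: 0.0796
```

jog_arm(
  plan=[0,0,0,0,0,0,0,0,0,0,0,0,0,0,0,0,0,0,0,0,0,0,0,0,0,0,0,0,0,0,0,0,0,0,0,0,0,0,0,0,0,0,0,0,0,0,0,0],
  jaw=20,
  force=20,
)

```text
clock: 28.75
ee_pos: [0.3822, -0.2869, 0.0265]
ee_rot: [-0.002, 1.0, -0.001, 0.005]
ft_force: [-2.0, -0.1, 2.1]
opening: 0.0385
```

jog_arm(
  plan=[0,0,0,0,0,0,0,0,-10,0,0,0,0,0,-25,0,0,0,0,0,-45,0,0,0,0,0,-70,0,0,0,0,0,-90,0,0,0,0,0,-100,0,0,0,0,0,-100,0,0,0],
)

```text
clock: 29.55
ee_pos: [0.3818, -0.2877, 0.1272]
ee_rot: [-0.002, 1.0, -0.001, 0.006]
ft_force: [0.7, 0.6, -1.1]
opening: 0.0389
```

jog_arm(
  plan=[7,-7,0,0,0,0,23,-24,0,0,0,0,49,-50,0,0,0,0,82,-83,0,0,0,0,117,-119,0,0,0,0,151,-155,0,0,0,0,184,-188,0,0,0,0,210,-214,0,0,0,0,226,-231,0,0,0,0,233,-238,0,0,0,0],
)

```text
clock: 30.55
ee_pos: [0.6165, -0.0457, 0.1294]
ee_rot: [-0.003, 1.0, 0.001, 0.006]
ft_force: [-0.5, -0.3, -1.4]
opening: 0.0389
```

jog_arm(
  plan=[0,0,0,0,0,0,0,0,0,0,0,0],
)

```text
clock: 30.75
ee_pos: [0.6152, -0.0461, 0.1283]
ee_rot: [-0.003, 1.0, 0.001, 0.004]
ft_force: [0.1, -1.0, -1.4]
opening: 0.0388
```

```bash
python3 look.py w9
```

```text
30.8 [ 0.6151 -0.047   0.1286] [-2.3e-03  1.0e+00  7.0e-04  4.4e-03] [ 0.27  0.82 -0.49  1.67  0.52  0.77 -0.46] 0.039090419823670404 [-0.27 -0.33 -1.27]
```

View pics/w9.png

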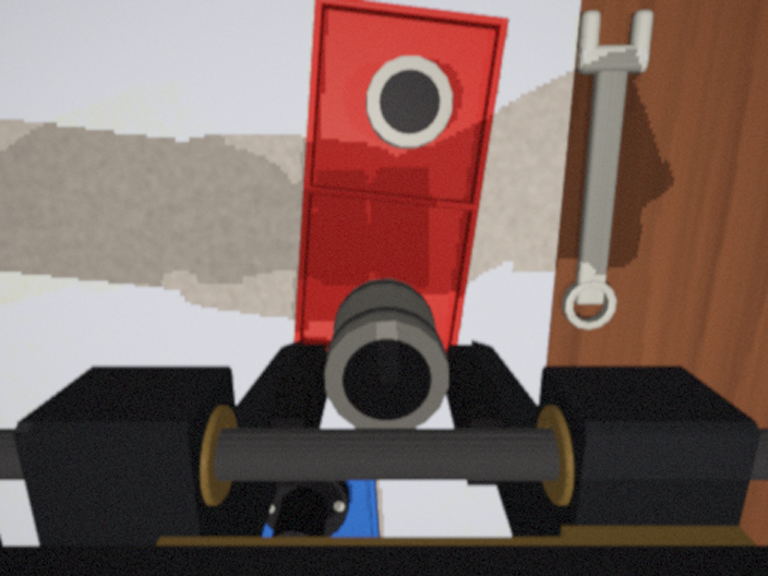

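The sleeve is held over the empty near bay of the red tray. The divider runs from (306,187) to (482,208), and the first sleeve and the spanner are undisturbed. I lower the sleeve.

jog_arm(
  plan=[0,3,15,0,0,0,0,3,35,0,0,0,0,3,55,0,0,0,0,3,74,0,0,0,0,3,87,0,0,0,0,3,94,0,0,0,0,3,97,0,0,0,0,3,98,0,0,0,0,3,99,0,0,0,0,3,99,0,0,0],
)

```text
clock: 31.8
ee_pos: [0.6163, -0.0496, 0.0305]
ee_rot: [-0.002, 1.0, 0.001, 0.005]
ft_force: [-1.9, -1.1, 3.2]
opening: 0.039
```

Contact, so I release, rise, and back away toward the robot to clear the view.

jog_arm(
  plan=[0,0,0,0,0,0,0,0,0,0,0,0,0,0,0,0,0,0,0,0,0,0,0,0,0,0,0,0,0,0,0,0,0,0,0,0],
  jaw=90,
)

```text
clock: 32.4
ee_pos: [0.6163, -0.0496, 0.0305]
ee_rot: [-0.002, 1.0, 0.001, 0.005]
ft_force: [-0.5, 0.5, 0.1]
opening: 0.0792
```

jog_arm(
  plan=[0,0,-20,0,0,0,0,0,-50,0,0,0,0,0,-90,0,0,0,0,0,-130,0,0,0,-40,0,-150,0,0,0,-85,0,-170,0,0,0,-130,0,-190,0,0,0,-165,0,-200,0,0,0,-180,0,-200,0,0,0,-180,0,-200,0,0,0],
)

```text
clock: 33.4
ee_pos: [0.4321, -0.0513, 0.2291]
ee_rot: [-0.001, 1.0, 0.001, 0.004]
ft_force: [0.7, -0.5, 0.1]
opening: 0.0787
```

Run:
```python
from h import *
o=get_obs(); print(o['clock'],o['ee_pos'],o['ft_force'])
for n in ['scene','side']:
    c=read_camera(n)['color'][...,::-1]
    cr=c[130:290,125:345] if n=='scene' else c[130:300,200:345]
    cv2.imwrite(f'pics/{n}9.png',cv2.resize(cr,None,fx=3.5,fy=3.5,interpolation=cv2.INTER_CUBIC))
```

```text
33.4 [ 0.43213374 -0.05127006  0.22913356] [ 0.74507183 -0.51529904  0.08449112]
```

View pics/scene9.png

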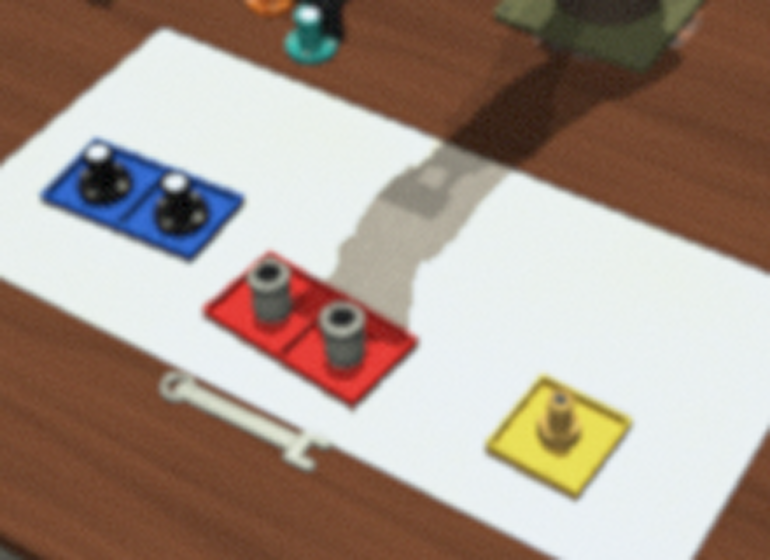

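View pics/side9.png

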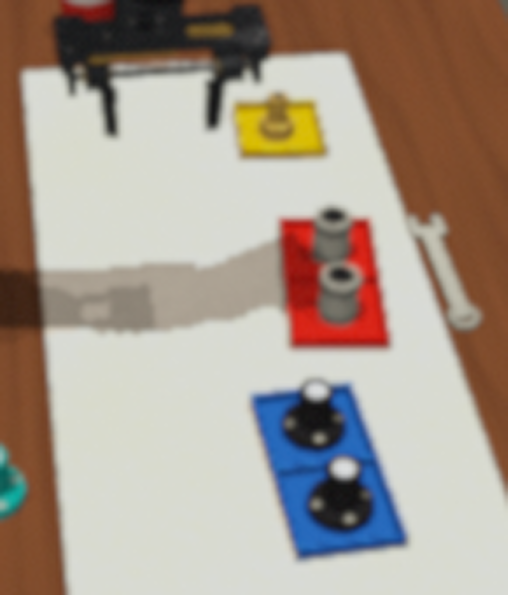

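Both views show all five parts upright, one to a bay in the right trays: flanges at (103,180) and (178,205), sleeves at (270,293) and (343,337), and the gland at (560,425) in the scene crop. The spanner hasn't moved and the gripper is clear, so I hand in.

```bash
python3 -c "from plant import finish_job; print(finish_job())"
```

```text
the job is handed in; nothing more can be done
None
```

I placed all five parts and handed the job in at about 33.5 s of the 128 s allowed. The two black flanges are in the blue tray, the two grey sleeves in the red and the brass gland nut in the yellow, one to a bay.

- **Set-down:** I lowered each part until the wrist force turned upward (1.4 to 5.3 N) before opening the jaws. The weakest of these was flange A at 1.4 N.
- **Last checks:** The scene and side pictures show every part upright near the middle of its bay, with the gripper clear above the bench. In them the spanner lies where it was. The tin was not in the scene crop and is only partly in the side crop, but the arm never went near it.
- **Disagreements:** The fixed cameras and the wrist camera put the trays up to about 7 mm apart. That is within the room in the bays, so I used the wrist views, or a value between the two. I did not measure the final tilt or position in numbers; the upright check is by eye.

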